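# Close up the block digester and start it

### The job

Close up the digester with your fingertips: push its drip tray fully home and push its hood lid fully down, in either order, without slamming them. Only when both are shut, press the large round button on the black controller box all the way in and let go; nothing is to be pulled open or lifted, the small button is not to be pressed, and the loose tubes, cap and glassware stay where they are.

Things in the scene. Friction and masses are not known exactly. Their poses are not given: they have to be found in the camera images.
- digester: fixed black box, 220 (x) x 260 (y) x 110 mm tall, short white tubes standing 34 mm proud of its top under the hood. Origin: centre of its underside on the bench; its x axis points from the front (tray side, towards the robot) to the back, y to its left, z up. It does not move.
- tray (a joint): drip tray sliding in the front of the digester, m: 0 = fully home, positive = pulled out along the digester's -x, at most 0.1 (starts part open). Sliding friction about 1.5 N; it stays where it is left.
- tray_lip (a point): middle of the front edge of the steel tray's pull lip, a straight bar 206 mm wide (digester y), 15 mm tall (this point half-way up, 79.5 mm above the bench), sticking 20 mm out from the tray's front panel. With the tray home this edge is 30 mm in front of the housing's front face (and 50 mm in front of the closed hood's front face). Axes as the digester's.
- lid (a joint): grey hood lid of the digester, hinged along its left (+y) side on an axis parallel to digester x, rad: 0 = shut, positive = swung up about the left side, at most 1.45 (starts part open). Stiff hinge (about 0.55 N m): it stays where it is left and must be pushed all the way down.
- lid_hinge (a point): middle of the lid's hinge axis, 113 mm above the bench, axes as the digester's (fixed). The hood is a shallow box 180 mm (x) by 205 mm (from the hinge to its free edge) by 48 mm deep, open underneath; shut, it lies from the hinge towards digester -y with its flat outer face 48 mm above the hinge axis.
- lid_face (a point): point on the hood's flat outer (upper) face, mid-way along x, 170 mm from the hinge (35 mm in from the free edge). Moves with the lid; its z axis points out of that face, its y axis from the free edge to the hinge.
- controller: fixed black controller box 140 (x) x 110 (y) x 50 mm tall, on the bench to the left or the right of the digester, two grey round buttons on its top. Origin: centre of its underside.
- big_button (a joint): travel of the large button, m: 0 = out, 0.006 = fully down (4 N spring; it springs back). A press counts from 0.004.
- big_button_top (a point): centre of the top of the large round button (26 mm across), at the controller's +x end; pressed downwards.
- small_button (a joint): travel of the small button, m: 0 = out, 0.005 = fully down. Not to be pressed.
- small_button_top (a point): centre of the top of the small round button (14 mm across), 54 mm from the large one towards the controller's -x end.
- rack: fixed white block 130 (x) x 90 (y) x 50 mm with six holes, on the other side of the digester; tubes in it reach 100 mm above the bench. Origin: centre of its underside
- rack_tube1: white ribbed plastic digestion tube, 32 mm across, 90 mm tall, upright in the rack; loose, not part of the job, leave it where it is. Origin: centre of its underside
- rack_tube2: white ribbed plastic digestion tube, 32 mm across, 90 mm tall, upright in the rack; loose, not part of the job, leave it where it is. Origin: centre of its underside
- bench_tube: white ribbed plastic digestion tube, 32 mm across, 90 mm tall, upright on the bench beside the right end of the tray; loose, not part of the job, leave it where it is. Origin: centre of its underside
- tube_cap: white round cap 36 mm across, 16 mm tall, on the bench beside the left end of the tray; loose, not part of the job, leave it where it is. Origin: centre of its underside
- beaker: open glass beaker 72 mm across, 90 mm tall; loose, not part of the job, leave it where it is. Origin: centre of its underside
- reagent_bottle: amber bottle 70 mm across, 160 mm tall; loose, not part of the job, leave it where it is. Origin: centre of its underside
There are look-alikes about, which are no part of the job. Of the things like the reagent_bottle, leave any that is blue or pink; of the rest the larger one is meant.

How it is judged:
By the outcome, as a careful person would: the job done as asked, in the order asked, and still so for the second after the job is handed in, with the robot touching nothing.
It also fails if it takes over 64 s, if anything falls off the work surface, if the arm or the gripper's body presses on something with over 40 N, if the wrist force passes 120 N, or if a joint passes its speed limit or range.

### The arm

A 6-joint arm with a two-finger parallel gripper is mounted at the origin on the work surface. World frame = base frame: x ahead of the robot, y to its left, z up, the work surface at z = 0. Lengths are in m, angles in rad, forces in N, time in s.
With the tool pointing down it reaches from about 0.35 to 0.85 m from the base axis. Payload 8.1 kg.
Tool frame: the origin (TCP) lies between the finger pads; the fingertips stand 11 mm ahead of it and the grasp point (between the pads) lies 8 mm behind it (robot.tips_ahead is the distance from the TCP to the fingertips, in m); z points along the fingers, y is the line along which they close (so a half turn about z gives the same grasp; the last joint's range is limited). The gripper opens to 93 mm and grips with 3 to 60 N. Pads are 15 mm wide; open, the fingers measure 128 mm over their backs; the gripper's body (75 mm by 188 mm) begins 65 mm behind the grasp point.
Start: joints at [-1.355, 0.13, 1.488, -0, 1.523, -0.085], TCP at [0.178, -0.573, 0.206] pointing down, gripper open.
Joint ranges: [-2.96, 2.96], [-0.89, 2.26], [0.02, 2.5], [-1.34, 4.48], [0, 2.73], [-2.66, 2.66]. Speed limits (rad/s): [2.39, 2.39, 2.79, 3.14, 3.14, 3.14].

### API

Orientations are given as a rotation vector (axis times angle).
In Python, from plant import robot gives the robot as it stands. The module is installed in compiled form; this text tells all that it offers.
- The arm moves only by the tool move_arm, never from a script. Its argument "deltas" is one flat list of numbers, 7 for each row, row after row: the shift along the tool's x, y, z in m, then the turn, a rotation vector about the tool's x, y, z in rad, then the opening, from 0 (shut) to 1 (fully open). A call has 1 to 12 rows; each row is the pose to reach, as a shift and turn from the pose commanded when the call began, along the tool's axes at that moment; what a row does not reach only later rows make up. A row lasts 1/8 s, in which the tool goes at most 62.5 mm and 10.7 degrees, less where a joint would pass 70% of its speed; a pose out of reach is approached as far as the arm can. A call with a gripper value outside its range is refused whole. The fingers move at their own pace and stop on an object; "squeeze" is the grip in N (left out, the last holds). Time passes only in rows, so rows that repeat a pose let the fingers close. It gives the time, the measured TCP pose, the force, the opening and the grip force at its end, in the units of the state.
- robot.read_state(): the state, without advancing time (a new reading comes with each control period).
- robot.read_camera(name): name is "scene" or "top"; returns (picture, depth): 400x640x3 uint8, red, green, blue; 400x640 float32, m along the optical axis (not along the pixel's ray), 0 where there is no reading.
- robot.camera_model(name): a dict with "K" (3x3 intrinsics, pixels), "k1" (the pictures are not rectified: a ray, as slopes to the right and down, at radius r is drawn at 1 + k1 r^2 times it, then the intrinsics apply), "R" (3x3) and "t" (3): a world point X has camera coordinates R X + t. Camera axes: x right, y down, z forward; pixel columns grow to the right and rows downward; lengths in m; the calibration is good to about 2 mm. A picture is of the moment at which its call begins. camera_model takes no time and is no camera call.
- robot.close_job(): hands the job in; it is judged then, once.
Trained networks look in the newest picture that a camera, given by its name, has taken for a name from the list of things; names that differ only in an ending like _2 or _b are one class to them, and where a whole thing is asked for, a point or a joint stands for the part that bears it (a point fixed in the world has none). Each returns a list of dicts, best first, with "confidence" (0 to 1); they miss things now and then, are a little off and sometimes report something else, mostly with a low value. They report only what shows in the picture. A call takes as long as a camera call. They do not tell look-alikes from the thing itself.
- robot.recognise(camera, label): "uv" ([column, row] in pixels, amid what is visible of it).
The state is a dict: "t": time; "q": joint angles; "dq": joint speeds; "joint_torque": joint torques, N m; "tool_pos": TCP position; "orientation": TCP orientation; "force": force on the tool from outside, world axes, zero at the start; "wrist_torque": the same for the moment, N m; "opening": finger opening in m; "gripper_force": force on a finger pad.
Only numpy, scipy, OpenCV 4.12 (cv2) and the standard library are available. Lean on these libraries where they do the work, as an engineer would, in place of code of your own. Each camera call takes 0.05 s, during which the arm holds its last target. There are 200 camera calls.

## Working session

There is one attempt and no reset: what is moved stays moved. The work goes in short steps, Python scripts to look and compute and a tool call to move; the robot and the scene stay as the last step left them, time stands still between calls to the robot, and variables do not carry over. Pictures are saved under pics/ and viewed, at most 10 in all, crops included, and the job is handed in when it is done.

Besides the shell and the picture viewer there is one more tool, called after "Emit:" as name(argument=value, ...), one argument or row to a line, values as JSON. move_arm: Moves the arm, as the interface text tells. Its arguments: {"type":"object","properties":{"deltas":{"type":"array","items":{"type":"number"}},"squeeze":{"type":"number"}},"required":["deltas"]}

```bash
mkdir -p pics; cat > h.py <<'E'
import numpy as np, cv2
from plant import robot
def shot(c,name=None):
    p,d=robot.read_camera(c)
    if name: cv2.imwrite('pics/'+name,p[:,:,::-1])
    np.savez('/tmp/%s.npz'%c,p=p,d=d); return p,d
def cloud(c,d):
    m=robot.camera_model(c);K=np.array(m['K']);R=np.array(m['R']);t=np.array(m['t'])
    v,u=np.mgrid[:400,:640]
    xd=(u-K[0,2])/K[0,0]; yd=(v-K[1,2])/K[1,1]
    x,y=xd.copy(),yd.copy()
    for _ in range(15):
        s=1+m['k1']*(x*x+y*y); x=xd/s;y=yd/s
    P=np.stack([x*d,y*d,d],-1)
    W=(P-t)@R
    W[d<=0]=np.nan
    return W
E
python3 - <<'E'
from h import *
for c in ['scene','top']:
    p,d=shot(c,c+'0.png'); W=cloud(c,d); np.save('/tmp/W%s.npy'%c,W)
    m=robot.camera_model(c); print(c,(-np.array(m['R']).T@m['t']).round(3))
    for l in ['digester','tray_lip','lid_face','controller','big_button_top','small_button_top','rack','bench_tube','tube_cap','beaker','reagent_bottle']:
        for r in robot.recognise(c,l)[:3]:
            u,v=map(int,np.round(r['uv'])); u=min(u,639); v=min(v,399)
            if r['confidence']>.3: print(l,round(r['confidence'],2),u,v,W[v,u].round(3))
print(robot.read_state()['t'],robot.tips_ahead)
E
```

```text
scene [ 1.009 -0.643  1.227]
digester 0.58 338 226 [ 0.673 -0.026  0.115]
tray_lip 0.93 299 208 [ 0.527 -0.003  0.057]
tray_lip 0.55 355 138 [0.522 0.329 0.051]
tray_lip 0.34 188 300 [ 0.459 -0.401  0.078]
lid_face 0.75 364 191 [ 0.726 -0.004  0.289]
controller 0.73 192 300 [ 0.463 -0.393  0.068]
rack 0.92 352 138 [0.511 0.328 0.046]
bench_tube 0.75 363 191 [ 0.724 -0.005  0.289]
bench_tube 0.58 266 239 [ 0.515 -0.146  0.071]
tube_cap 0.59 326 185 [0.532 0.138 0.016]
beaker 0.88 390 170 [0.691 0.245 0.086]
reagent_bottle 0.97 276 315 [ 0.683 -0.325  0.123]
reagent_bottle 0.87 250 350 [ 0.682 -0.426  0.122]
reagent_bottle 0.72 313 332 [ 0.771 -0.298  0.078]
top [0.461 0.01  1.249]
digester 0.95 320 169 [0.633 0.006 0.29 ]
tray_lip 0.8 319 216 [0.545 0.005 0.032]
lid_face 0.6 302 148 [0.686 0.049 0.262]
controller 0.62 455 259 [ 0.434 -0.371  0.054]
big_button_top 0.46 468 251 [ 0.457 -0.401  0.073]
rack 0.79 190 226 [0.508 0.359 0.051]
bench_tube 0.51 372 233 [ 0.499 -0.137  0.092]
bench_tube 0.32 302 146 [0.691 0.049 0.261]
tube_cap 0.63 269 224 [0.52  0.145 0.018]
beaker 0.82 219 166 [0.686 0.298 0.003]
beaker 0.31 303 145 [0.692 0.046 0.265]
reagent_bottle 0.9 469 176 [ 0.656 -0.392  0.112]
reagent_bottle 0.76 419 214 [ 0.553 -0.264  0.085]
reagent_bottle 0.6 433 172 [ 0.661 -0.29   0.131]
1.2 0.011
```

View pics/scene0.png

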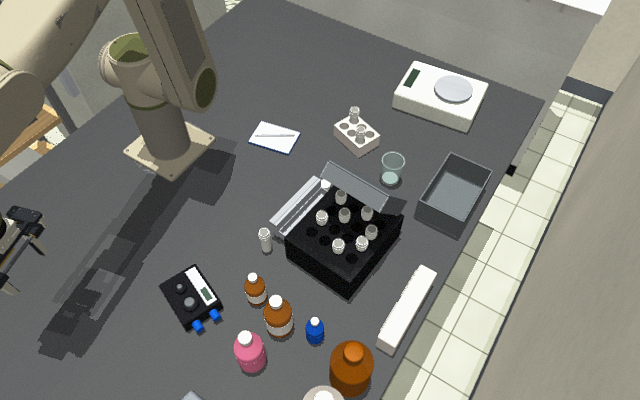

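View pics/top0.png

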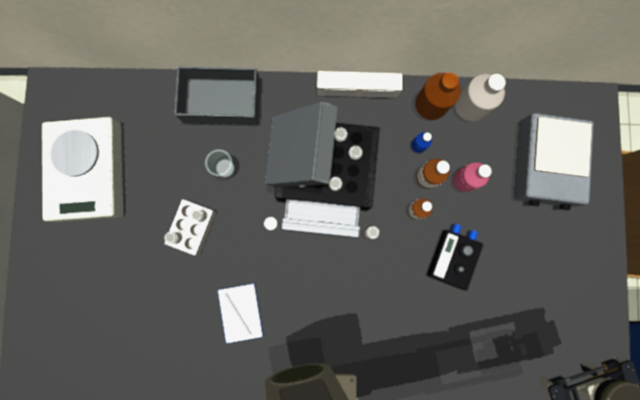

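The scene picture shows the hood open at (355,185), the tray out at (300,205), the tube at (265,239) and the cap at (326,185), and the controller at (190,295). In the top picture the hood is at (302,148), the lip at (320,233), the big button at about (467,251) and the small one at about (460,269). Next I'll fit the geometry and take one close crop.

```bash
python3 - <<'E'
from h import *
W=np.load('/tmp/Wtop.npy'); z=np.load('/tmp/top.npz'); p=z['p']; 
# lid plane
reg=W[105:188,268:336].reshape(-1,3); 
q=reg[(reg[:,2]>.17)]
c=np.median(q,0)
for _ in range(8):
    c=q.mean(0); n=np.linalg.svd(q-c,full_matrices=False)[2][2]; n*=np.sign(n[2]); q2=reg[abs((reg-c)@n)<.006]; q2=q2[q2[:,2]>.13]; q=q2
print('lid n',n.round(3),'c',c.round(3),len(q),'zrange',q[:,2].min(),q[:,2].max())
h=np.cross(n,[0,0,1]);h/=np.linalg.norm(h); h*=np.sign(h[0]); e=np.cross(n,h); e*=np.sign(e[2])
print('hinge dir',h.round(3),'tilt',np.arccos(n[2]),'yaw',np.arctan2(h[1],h[0]))
s=(q-c)@h; t=(q-c)@e; print('along',np.percentile(s,[.5,99.5]),'up',np.percentile(t,[.5,99.5]))
mid=c+h*np.mean(np.percentile(s,[.5,99.5])); print('edge top',(mid+e*np.percentile(t,99.5)).round(3))
# tray/lip
reg=W[190:245,275:370]; m=(reg[...,2]>.066)&(reg[...,2]<.1)&(p[190:245,275:370].min(-1)>90)
vv,uu=np.nonzero(m); pts=reg[m]
for u in range(0,95,6):
    k=(uu>=u)&(uu<u+6)
    if k.any(): j=np.argmin(pts[k][:,0]); print(u+275,pts[k][j].round(3),vv[k][j]+190)
# housing top
reg=W[120:212,270:385].reshape(-1,3); k=abs(reg[:,2]-.11)<.006; P=reg[k]; r=cv2.minAreaRect(P[:,:2].astype(np.float32)); print('housing',r)
reg=W[220:300,420:490].reshape(-1,3); k=abs(reg[:,2]-.05)<.006; P=reg[k]; print('ctrl',cv2.minAreaRect(P[:,:2].astype(np.float32)))
k=(reg[:,2]>.058); print(len(reg[k])); 
ct=W[:,:,2]
for v in range(240,282,2): print(v,(ct[v,450:480:2]*1000).round().astype(int))
a=cv2.resize(p[215:300,260:500],None,fx=3.3,fy=3.3,interpolation=cv2.INTER_CUBIC); cv2.imwrite('pics/crop1.png',a[:,:,::-1])
E
```

```text
lid n [0.063 0.782 0.62 ] c [0.698 0.07  0.235] 3573 zrange 0.1384884368655644 0.30814145828794526
hinge dir [ 0.997 -0.08   0.   ] tilt 0.902503391474779 yaw -0.08055141114227386
along [-0.08832006  0.08984729] up [-0.11301878  0.08979607]
edge top [0.695 0.015 0.306]
281 [0.505 0.1   0.085] 229
287 [0.502 0.076 0.085] 230
293 [0.502 0.073 0.088] 230
299 [0.5   0.047 0.09 ] 231
305 [0.498 0.028 0.081] 232
311 [0.498 0.025 0.085] 232
317 [0.496 0.001 0.086] 233
323 [ 0.496 -0.007  0.086] 233
329 [ 0.494 -0.028  0.088] 234
335 [ 0.492 -0.05   0.085] 235
341 [ 0.492 -0.06   0.091] 235
347 [ 0.49  -0.079  0.087] 236
353 [ 0.49  -0.087  0.088] 236
365 [ 0.488 -0.13   0.087] 237
housing ((0.6851224899291992, -0.01291462779045105), (0.2594798803329468, 0.221320241689682), 85.10779571533203)
ctrl ((0.4337228536605835, -0.37729117274284363), (0.11055760830640793, 0.14058591425418854), 69.38150787353516)
282
240 [54 51 51 55 54 53 50 52 53 50 48 49 53 54  0]
242 [                  54                   53                   50
                   52                   53                   51
    
[... 792 characters left out ...]
55 59 65 64 65 52 55 51 51]
258 [53 53 50 53 49 52 52 50 51 52 52 53 56 52  6]
260 [50 54 49 50 56 48 52 46 54 47 57 52 54 49  4]
262 [50 55 53 52 56 49 55 50 55 50 49 49 55 52  0]
264 [54 53 49 58 62 61 59 52 53 52 52 52 48  1  2]
266 [54 46 50 61 62 66 62 66 55 44 50 55 43  1  4]
268 [50 47 57 62 67 72 76 67 49 51 49 53 51 -1  0]
270 [47 52 49 63 68 72 73 63 53 46 50 49  5 -1  1]
272 [49 56 48 63 63 62 59 63 48 49 51 55 -4  1 -1]
274 [51 52 49 51 46 54 51 53 52 52 50 45  0  0  4]
276 [51 53 53 52 54 49 52 51 49 54 54 -1  0  0 -3]
278 [50 51 49 46 52 46 51 49 51 49 52  3  1  1  0]
280 [52 52 49 50 50 51 49 52 52 53  2 -5 -1  1  1]<stdin>:25: RuntimeWarning: invalid value encountered in cast
```

View pics/crop1.png

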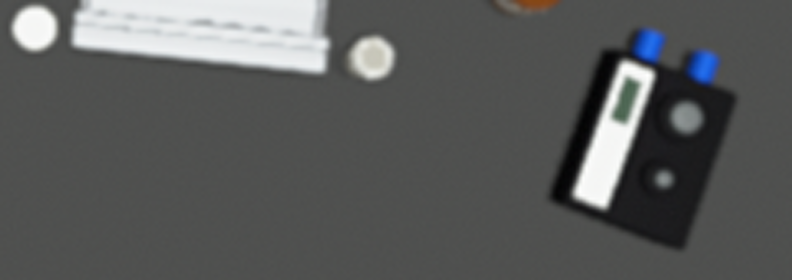

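The crop confirms the targets: big button at crop (686,117), which is top pixel (468,250.5), with its small neighbour at (461,269). The lip runs between the cap on the left and the tube on the right. Look-alikes are the scales and balance to the side and the bottles; none of them is a target.

```bash
cat >> h.py <<'E'
from scipy.spatial.transform import Rotation as Ro
YAW=-0.081; XA=np.array([np.cos(YAW),np.sin(YAW),0]); YA=np.array([-np.sin(YAW),np.cos(YAW),0])
C=np.array([.685,-.013,0]); H=C+.118*YA+[0,0,.113]
def tool():
    s=robot.read_state(); return s,np.array(s['tool_pos']),Ro.from_rotvec(s['orientation'])
def face(th,r=.17): return H-YA*(r*np.cos(th)-.048*np.sin(th))+np.array([0,0,r*np.sin(th)+.048*np.cos(th)])
E
python3 - <<'E'
from h import *
W=np.load('/tmp/Wtop.npy'); z=np.load('/tmp/top.npz')
for (u,v,n) in [(467.9,250.5,4),(460.6,269.2,2)]:
    a=W[int(v)-n+1:int(v)+n+1,int(u)-n+1:int(u)+n+1].reshape(-1,3); a=a[a[:,2]>.066]; print(len(a),np.nanmean(a,0).round(4),np.nanmedian(a,0).round(4))
s,p,R=tool(); print(p,R.as_matrix().round(3),s['force'],s['opening'])
print('targets; need tool y || YA. yaw of tool y:',np.arctan2(R.as_matrix()[1,1],R.as_matrix()[0,1]))
for w in ([.43,0,.2],): print(R.inv().apply(np.array(w)-p).round(4))
print(face(.9),face(0),C-.14*XA)
E
```

```text
57 [ 0.4589 -0.3999  0.0725] [ 0.4593 -0.4005  0.0727]
12 [ 0.408  -0.3803  0.0722] [ 0.408  -0.3804  0.0724]
[ 0.17777811 -0.57308096  0.20564283] [[ 0.955  0.296  0.   ]
 [ 0.296 -0.955 -0.   ]
 [ 0.     0.    -1.   ]] [ 0.67616419 -0.03167436  0.92403307] 0.09318380580856578
targets; need tool y || YA. yaw of tool y: -1.2700350739065638
[ 0.4107 -0.4726  0.0056]
[0.68903959 0.0367623  0.27600285] [ 0.6807926  -0.06482951  0.161     ] [ 0.54545902 -0.0016724   0.        ]
```

Emit:
move_arm(
  deltas=[0.05,-0.05,0,0,0,0.1,0,0.08,-0.1,0,0,0,0.2,0,0.12,-0.15,0,0,0,0.3,0,0.17,-0.2,0,0,0,0.38,0,0.21,-0.25,0,0,0,0.38,0,0.25,-0.3,0,0,0,0.38,0,0.29,-0.35,0,0,0,0.38,0,0.34,-0.4,0,0,0,0.38,0,0.38,-0.44,0,0,0,0.38,0,0.411,-0.473,0,0,0,0.38,0,0.411,-0.473,0,0,0,0.38,0,0.411,-0.473,0,0,0,0.38,0],
  squeeze=5,
)

```text
t: 2.7
tool_pos: [0.43, 0.0006, 0.2055]
orientation: [3.139, -0.122, -0.001]
force: [-0.2, 0.7, -0.5]
opening: 0.0005
gripper_force: 0.0
```

Emit:
move_arm(
  deltas=[0,0,0.06,0,0,0,0,0,0,0.11,0,0,0,0,0,0,0.126,0,0,0,0,0.02,0,0.126,0,0,0,0,0.035,0,0.126,0,0,0,0,0.045,0,0.126,0,0,0,0,0.05,0,0.126,0,0,0,0,0.055,0,0.126,0,0,0,0,0.06,0,0.126,0,0,0,0,0.065,0,0.126,0,0,0,0,0.07,0,0.126,0,0,0,0,0.075,0,0.126,0,0,0,0],
)

```text
t: 4.2
tool_pos: [0.5053, -0.0054, 0.0796]
orientation: [3.139, -0.124, -0.0]
force: [-0.2, 0.4, -0.7]
opening: 0.0007
gripper_force: 0.0
```

```bash
python3 - <<'E'
from h import *
p,d=shot('scene'); a=cv2.resize(p[150:270,220:400],None,fx=4.2,fy=4.2,interpolation=cv2.INTER_CUBIC); 
p2,d2=shot('top'); b=cv2.resize(p2[180:260,250:400],None,fx=4.2,fy=4.2,interpolation=cv2.INTER_CUBIC)
cv2.imwrite('pics/c2.png',a[:,:,::-1]);
W=cloud('top',d2); 
for v in range(222,240): print(v,*[W[v,u].round(3) for u in (290,350)])
E
```

```text
222 [0.5   0.055 0.527] [ 0.503 -0.046  0.515]
223 [0.498 0.055 0.526] [ 0.501 -0.046  0.516]
224 [0.497 0.055 0.527] [ 0.499 -0.046  0.516]
225 [0.495 0.055 0.527] [ 0.498 -0.046  0.517]
226 [0.493 0.055 0.527] [ 0.496 -0.045  0.519]
227 [0.491 0.055 0.528] [ 0.494 -0.046  0.517]
228 [0.49  0.054 0.529] [ 0.493 -0.046  0.515]
229 [0.488 0.054 0.529] [ 0.491 -0.046  0.518]
230 [0.486 0.054 0.529] [ 0.489 -0.046  0.514]
231 [0.485 0.054 0.529] [ 0.488 -0.046  0.515]
232 [0.483 0.054 0.53 ] [ 0.486 -0.046  0.512]
233 [0.482 0.054 0.531] [ 0.484 -0.046  0.515]
234 [0.48  0.054 0.532] [ 0.483 -0.046  0.512]
235 [0.478 0.054 0.532] [ 0.482 -0.049  0.482]
236 [0.477 0.054 0.53 ] [ 0.48  -0.048  0.486]
237 [0.475 0.054 0.534] [ 0.478 -0.048  0.49 ]
238 [0.473 0.054 0.534] [ 0.476 -0.048  0.493]
239 [0.472 0.054 0.535] [ 0.475 -0.048  0.495]
```

View pics/c2.png

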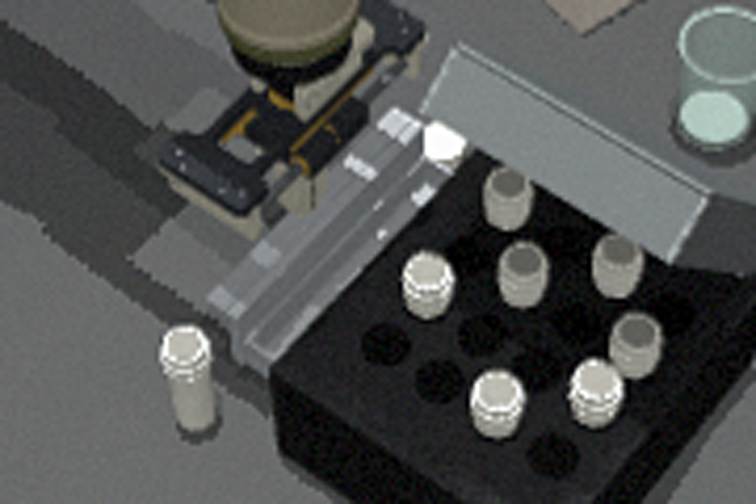

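The crop shows the fingers at the lip's front edge around (310,190), the tube clear at (185,370) and the tray partly in. I'll check the lip position in the scene cloud.

```bash
python3 - <<'E'
from h import *
for nm in ['old','new']:
    W=np.load('/tmp/Wscene.npy') if nm=='old' else cloud('scene',np.load('/tmp/scene.npz')['d'])
    P=W.reshape(-1,3); a=(P-C)@XA; b=(P-C)@YA
    for lo,hi in [(-.1,-.07),(-.07,-.04),(-.04,-.02),(.05,.07),(.07,.09)]:
        k=(b>lo)&(b<hi)&(abs(P[:,2]-.083)<.012)&(a<-.11)&(a>-.22); print(nm,lo,k.sum(),np.percentile(a[k],[1,5,20]).round(4) if k.any() else '')
s,p,R=tool(); print('tcp a',(p-C)@XA,s['force'])
E
```

```text
old -0.1 113 [-0.1863 -0.1842 -0.1794]
old -0.07 112 [-0.1867 -0.1843 -0.1791]
old -0.04 69 [-0.1863 -0.1844 -0.179 ]
old 0.05 62 [-0.1853 -0.183  -0.1775]
old 0.07 58 [-0.1854 -0.184  -0.1784]
new -0.1 112 [-0.1865 -0.1844 -0.1793]
new -0.07 108 [-0.1873 -0.1844 -0.1792]
new -0.04 71 [-0.1863 -0.1846 -0.1791]
new 0.05 63 [-0.1863 -0.1844 -0.1788]
new 0.07 64 [-0.1852 -0.1833 -0.179 ]
tcp a -0.17959985283239824 [0.04480194 0.0997487  0.14368072]
```

```bash
python3 - <<'E'
from h import *
W=cloud('scene',np.load('/tmp/scene.npz')['d']); s,p,R=tool()
Q=R.inv().apply((W.reshape(-1,3)-p)).reshape(W.shape)  # tool coords
k=(abs(Q[...,1])<.05)&(abs(Q[...,0])<.035)&(Q[...,2]>-.09)&(Q[...,2]<.012)
old=np.load('/tmp/Wscene.npy'); k&=np.linalg.norm(W-old,axis=-1)>.012
q=Q[k]; print(len(q))
for z0 in np.arange(-.09,.012,.008):
    m=(q[:,2]>=z0)&(q[:,2]<z0+.008); 
    if m.sum(): print(round(z0,3),m.sum(),'x',np.percentile(q[m,0],[2,50,98]).round(4),'y',np.percentile(q[m,1],[2,98]).round(4))
E
```

```text
87
-0.082 1 x [0.0051 0.0051 0.0051] y [0.0187 0.0187]
-0.074 3 x [-0.0065 -0.0059 -0.0033] y [0.018  0.0188]
-0.066 8 x [-0.007   0.003   0.0113] y [0.0105 0.0206]
-0.058 9 x [0.0039 0.0087 0.0101] y [0.008  0.0186]
-0.05 15 x [0.0023 0.009  0.0124] y [-0.0131  0.0184]
-0.042 16 x [-0.0021  0.0084  0.011 ] y [-0.011   0.0173]
-0.034 20 x [-0.0075  0.0085  0.0111] y [-0.0118  0.0169]
-0.026 12 x [0.0037 0.0085 0.0099] y [-0.0123  0.0162]
-0.018 3 x [0.0069 0.0085 0.0092] y [-0.0072 -0.0012]
```

```bash
python3 - <<'E'
from h import *
m=robot.camera_model('scene');p=np.load('/tmp/scene.npz')['p']
s,t,R=tool()
f=9;u0,v0=265,165
a=cv2.resize(p[165:231,265:350],None,fx=f,fy=f,interpolation=cv2.INTER_CUBIC)[:,:,::-1].copy()
def pr(X):
    c=np.array(m['R'])@X+m['t']; x,y=c[:2]/c[2]; k=1+m['k1']*(x*x+y*y); K=m['K']
    return int((K[0][0]*x*k+K[0][2]-u0+.5)*f),int((K[1][1]*y*k+K[1][2]-v0+.5)*f)
for b in np.linspace(-.1,.1,9):
    for z,col in ((.087,(0,0,255)),(.072,(0,255,0))):
        cv2.circle(a,pr(C-.186*XA+b*YA+[0,0,z]),3,col,-1)
for sy in (-.0175,.0175):
  for sx in (-.0075,.0075):
    cv2.line(a,pr(t+R.apply([sx,sy,-.05])),pr(t+R.apply([sx,sy,.011])),(255,255,0),1)
cv2.imwrite('pics/c3.png',a)
E
```

```text
(no output)
```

View pics/c3.png

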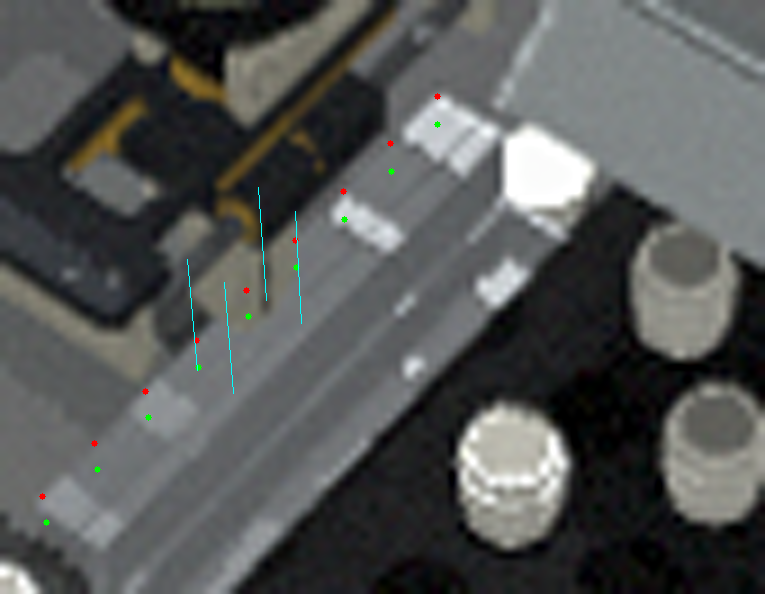

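The overlay shows the lip's top edge, the red dots, agreeing with the picture, and the finger front close over it, cut off at about (265,310). No contact force yet, so I'll push on gently and watch the force.

Emit:
move_arm(
  deltas=[0.003,0,0,0,0,0,0,0.006,0,0,0,0,0,0,0.009,0,0,0,0,0,0,0.012,0,0,0,0,0,0],
)

```text
t: 4.8
tool_pos: [0.5171, -0.0064, 0.0797]
orientation: [3.139, -0.124, 0.0]
force: [0.4, 0.3, 0.4]
opening: 0.0007
gripper_force: 0.0
```

```bash
python3 - <<'E'
from h import *
p,d=shot('scene'); W=cloud('scene',d)
P=W.reshape(-1,3); a=(P-C)@XA; b=(P-C)@YA
for lo,hi in [(-.1,-.07),(-.07,-.04),(.07,.09)]:
    k=(b>lo)&(b<hi)&(abs(P[:,2]-.083)<.012)&(a<-.11)&(a>-.22); print(lo,k.sum(),np.percentile(a[k],[1,5,20]).round(4))
s,t,R=tool(); print('tcp a',(t-C)@XA,s['force'],t)
m=robot.camera_model('scene');f=9;u0,v0=265,165
a=cv2.resize(p[165:231,265:350],None,fx=f,fy=f,interpolation=cv2.INTER_CUBIC)[:,:,::-1].copy()
cv2.imwrite('pics/c4.png',a)
E
```

```text
-0.1 111 [-0.1858 -0.1849 -0.1799]
-0.07 99 [-0.1874 -0.184  -0.178 ]
0.07 54 [-0.1841 -0.1808 -0.1759]
tcp a -0.16756549092605308 [ 0.29418491 -0.06474583 -0.40736334] [ 0.51741279 -0.00647743  0.07969806]
```

View pics/c4.png

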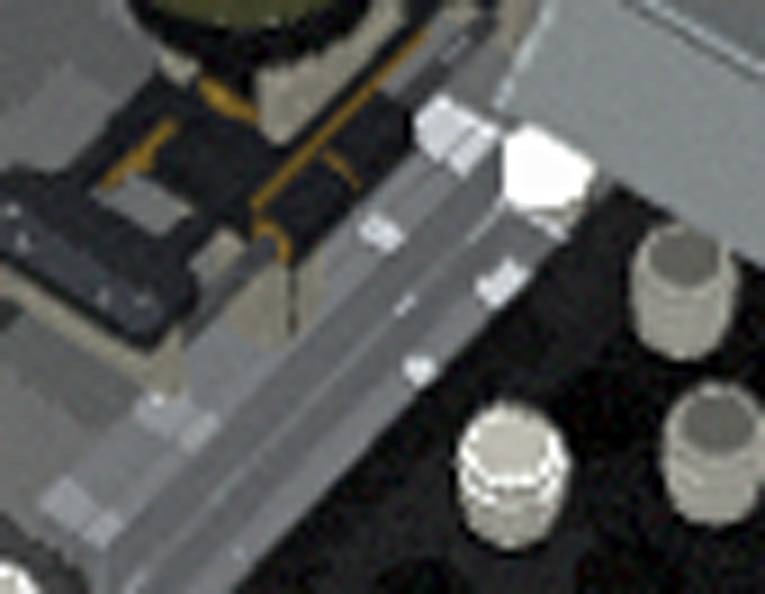

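The picture shows the fingertips ending at about (290,330), over the lip rather than against it. Shut tips are about 25 mm shorter than I assumed, so I've been passing above it. I'll back out, go 28 mm lower and push again.

Emit:
move_arm(
  deltas=[-0.03,0,0,0,0,0,0,-0.05,0,0,0,0,0,0,-0.05,0,0.028,0,0,0,0,-0.04,0,0.028,0,0,0,0,-0.032,0,0.028,0,0,0,0,-0.026,0,0.028,0,0,0,0,-0.02,0,0.028,0,0,0,0,-0.015,0,0.028,0,0,0,0,-0.01,0,0.028,0,0,0,0,-0.005,0,0.028,0,0,0,0],
)

```text
t: 6.1
tool_pos: [0.5122, -0.006, 0.0517]
orientation: [3.139, -0.124, -0.0]
force: [-2.5, -0.0, 0.6]
opening: 0.0005
gripper_force: 0.8
```

```bash
cat >> h.py <<'E'
def lip():
    p,d=shot('scene'); P=cloud('scene',d).reshape(-1,3); a=(P-C)@XA; b=(P-C)@YA
    for lo,hi in [(-.1,-.07),(-.07,-.04),(.07,.09)]:
        k=(b>lo)&(b<hi)&(abs(P[:,2]-.083)<.012)&(a<-.11)&(a>-.22); print(lo,k.sum(),np.percentile(a[k],[1,5,20]).round(4))
    s,t,R=tool(); print('tcp a',(t-C)@XA,s['force'].round(2),t.round(4))
    return p,d
E
python3 -c "
from h import *
lip()"
```

```text
-0.1 112 [-0.1625 -0.161  -0.1566]
-0.07 111 [-0.1605 -0.1599 -0.1546]
0.07 66 [-0.1626 -0.1614 -0.155 ]
tcp a -0.17219143357794087 [-0.37  0.07 -0.33] [ 0.5128 -0.0061  0.0518]
```

Emit:
move_arm(
  deltas=[0.003,0,0,0,0,0,0,0.006,0,0,0,0,0,0,0.009,0,0,0,0,0,0,0.012,0,0,0,0,0,0,0.015,0,0,0,0,0,0,0.017,0,0,0,0,0,0,0.019,0,0,0,0,0,0,0.0205,0,0,0,0,0,0,0.0215,0,0,0,0,0,0,0.0225,0,0,0,0,0,0],
)

```text
t: 7.4
tool_pos: [0.5343, -0.0078, 0.0516]
orientation: [3.139, -0.124, -0.0]
force: [-1.6, -0.7, -0.5]
opening: 0.0006
gripper_force: 0.8
```

Emit:
move_arm(
  deltas=[0.001,0,0,0,0,0,0,0.002,0,0,0,0,0,0,0.003,0,0,0,0,0,0],
)

```text
t: 7.78
tool_pos: [0.5369, -0.008, 0.0515]
orientation: [-3.139, 0.124, 0.002]
force: [-7.3, 0.7, 4.2]
opening: 0.0001
gripper_force: 3.6
```

```bash
python3 -c "
from h import *
lip()"
```

```text
-0.1 68 [-0.1384 -0.1371 -0.1334]
-0.07 65 [-0.1385 -0.1368 -0.1331]
0.07 35 [-0.1365 -0.136  -0.1329]
tcp a -0.14804563672275833 [-4.25 -0.97  1.35] [ 0.5369 -0.008   0.0516]
```

Emit:
move_arm(
  deltas=[0.001,0,0,0,0,0,0,0.0015,0,0,0,0,0,0],
)

```text
t: 8.07
tool_pos: [0.5368, -0.008, 0.0515]
orientation: [-3.139, 0.124, 0.007]
force: [-14.3, 0.0, 10.6]
opening: 0.0002
gripper_force: 7.4
```

Emit:
move_arm(
  deltas=[-0.005,0,0,0,0,0,0,-0.03,0,0,0,0,0,0,-0.08,0,0,0,0,0,0,-0.08,0,-0.06,0,0,0,0,-0.08,0,-0.12,0,0,0,0,-0.08,0,-0.18,0,0,0,0,-0.08,0,-0.24,0,0,0,0,-0.08,0,-0.29,0,0,0,0,-0.08,0,-0.29,0,0,0,0],
)

```text
t: 9.2
tool_pos: [0.4614, -0.0019, 0.3472]
orientation: [3.139, -0.124, 0.016]
force: [0.4, -1.4, -0.5]
opening: 0.0008
gripper_force: 0.0
```

```bash
python3 -c "
from h import *
lip()
s,p,R=tool()
print(R.as_matrix().round(3), face(.9))
for th in (.9,.6,.3,0): print(R.inv().apply(face(th)-p).round(4))"
```

```text
-0.1 67 [-0.1382 -0.1366 -0.1326]
-0.07 64 [-0.1391 -0.138  -0.1344]
0.07 37 [-0.1374 -0.1366 -0.1332]
tcp a -0.22467311243806193 [-0.69 -0.03 -0.72] [ 0.4605 -0.0018  0.3442]
[[ 0.997 -0.079  0.006]
 [-0.079 -0.997 -0.   ]
 [ 0.006  0.    -1.   ]] [0.68903959 0.0367623  0.27600285]
[ 0.2244 -0.0565  0.0695]
[ 0.2241 -0.0114  0.0969]
[0.2238 0.0236 0.1364]
[0.2235 0.0454 0.1845]
```

Emit:
move_arm(
  deltas=[0,-0.05,0,0,0,0,0,0,-0.104,0,0,0,0,0,0.05,-0.104,0,0,0,0,0,0.11,-0.104,0,0,0,0,0,0.17,-0.104,0,0,0,0,0,0.224,-0.104,0,0,0,0,0,0.224,-0.104,0.03,0,0,0,0,0.224,-0.104,0.07,0,0,0,0,0.224,-0.104,0.07,0,0,0,0,0.224,-0.104,0.07,0,0,0,0],
)

```text
t: 10.5
tool_pos: [0.6905, 0.0842, 0.2725]
orientation: [-3.139, 0.124, -0.001]
force: [0.0, 0.3, 0.5]
opening: 0.0005
gripper_force: 0.0
```

```bash
python3 - <<'E'
from h import *
s,t,R=tool(); print(t,s['force'],R.as_matrix().round(3)[:,0]); p,d=shot('scene')
a=cv2.resize(p[90:250,270:450],None,fx=3.7,fy=3.7,interpolation=cv2.INTER_CUBIC)[:,:,::-1].copy()
cv2.imwrite('pics/c5.png',a)
W=cloud('scene',d);Q=R.inv().apply((W.reshape(-1,3)-t))
k=(abs(Q[:,0])<.03)&(abs(Q[:,1])<.04)
for z0 in np.arange(-.06,.05,.01):
    q=Q[k&(Q[:,2]>z0)&(Q[:,2]<z0+.01)]
    if len(q): print(round(z0,3),len(q),np.percentile(q[:,0],[2,98]).round(3),np.percentile(q[:,1],[2,98]).round(3))
E
```

```text
[0.6905382  0.08422857 0.27247428] [0.01046823 0.3242683  0.49686347] [ 0.997 -0.079  0.   ]
-0.06 7 [0.009 0.01 ] [-0.004  0.018]
-0.05 20 [0.005 0.01 ] [-0.011  0.018]
-0.04 24 [0.002 0.01 ] [-0.015  0.017]
-0.03 18 [0.003 0.011] [-0.011  0.015]
-0.02 6 [0.008 0.009] [-0.009  0.01 ]
0.0 1 [-0.024 -0.024] [0.039 0.039]
0.01 10 [-0.024  0.026] [0.028 0.036]
0.02 6 [-0.023  0.029] [0.021 0.026]
0.03 6 [-0.026  0.02 ] [0.013 0.018]
0.04 9 [-0.023  0.029] [0.006 0.012]
```

View pics/c5.png

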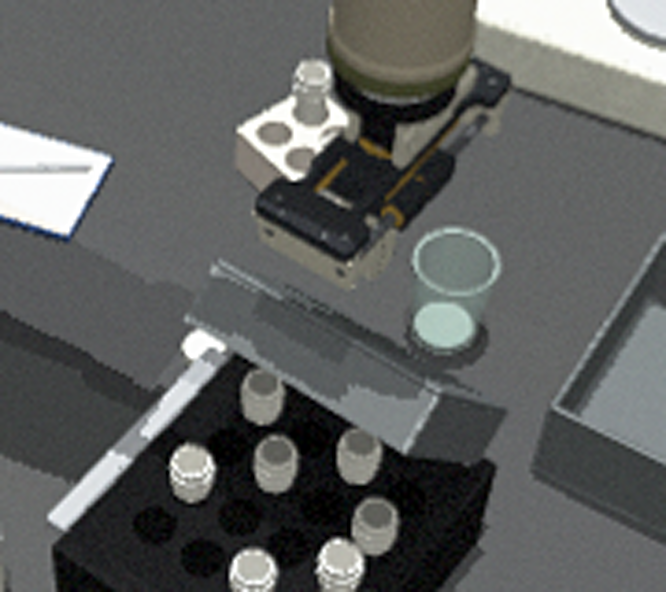

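The picture shows the shut fingertips at about (355,285), poised above and behind the hood's outer face, with the beaker clear. Now I'll compute the arc.

```bash
python3 - <<'E'
from h import *
s,t,R=tool()
for th in list(np.arange(1.05,.1,-.05))+[.1,.075,.05,.025,0,-.02]:
    w=face(th,.168); g=R.inv().apply(w-t)-[0,.015,-.012]; print(round(th,3),g.round(4))
E
```

```text
1.05 [0.0017 0.0064 0.0033]
1.0 [0.0017 0.0148 0.0056]
0.95 [0.0017 0.0231 0.0083]
0.9 [0.0017 0.0313 0.0114]
0.85 [0.0016 0.0392 0.015 ]
0.8 [0.0016 0.047  0.0189]
0.75 [0.0016 0.0546 0.0232]
0.7 [0.0016 0.062  0.0279]
0.65 [0.0015 0.0691 0.033 ]
0.6 [0.0015 0.076  0.0384]
0.55 [0.0015 0.0826 0.0441]
0.5 [0.0015 0.0889 0.0502]
0.45 [0.0014 0.0948 0.0565]
0.4 [0.0014 0.1005 0.0632]
0.35 [0.0014 0.1058 0.0701]
0.3 [0.0013 0.1108 0.0773]
0.25 [0.0013 0.1154 0.0848]
0.2 [0.0013 0.1196 0.0924]
0.15 [0.0012 0.1234 0.1003]
0.1 [0.0012 0.1268 0.1083]
0.075 [0.0012 0.1284 0.1124]
0.05 [0.0012 0.1299 0.1165]
0.025 [0.0012 0.1312 0.1206]
0 [0.0012 0.1325 0.1248]
-0.02 [0.0012 0.1334 0.1282]
```

Emit:
move_arm(
  deltas=[0.002,0.006,0.003,0,0,0,0,0.002,0.015,0.006,0,0,0,0,0.002,0.023,0.008,0,0,0,0,0.002,0.027,0.01,0,0,0,0,0.002,0.031,0.0115,0,0,0,0,0.002,0.035,0.013,0,0,0,0,0.002,0.039,0.015,0,0,0,0,0.002,0.043,0.017,0,0,0,0,0.002,0.047,0.019,0,0,0,0],
)

```text
t: 11.68
tool_pos: [0.6889, 0.037, 0.2529]
orientation: [-3.139, 0.124, -0.0]
force: [-1.5, 1.0, 3.0]
opening: 0.0008
gripper_force: 1.4
```

```bash
cat >> h.py <<'E'
def lidfit():
    p,d=shot('scene'); s,t,R=tool(); W=cloud('scene',d).reshape(-1,3)
    a=(W-H)@XA; b=-(W-H)@YA; z=W[:,2]-.113
    for th in np.arange(-.05,1.2,.01):
        pass
    best=[]
    for th in np.arange(-.1,1.2,.01):
        r=b*np.cos(th)+z*np.sin(th); n=-b*np.sin(th)+z*np.cos(th)
        k=(abs(a)<.08)&(r>.03)&(r<.2)&((a<-.03)|(a>.02)|(r>.19))
        best.append(((k&(abs(n-.048)<.005)).sum(),round(th,3)))
    print('lid th',sorted(best)[-3:],s['force'].round(2),t.round(4),s['t'])
E
python3 -c "
from h import *
lidfit()"
```

```text
lid th [(np.int64(216), np.float64(0.82)), (np.int64(220), np.float64(0.81)), (np.int64(228), np.float64(-0.1))] [-0.53  0.39  4.23] [0.6888 0.0363 0.2525] 11.725
```

Emit:
move_arm(
  deltas=[0,0.0076,0.0043,0,0,0,0,0,0.015,0.009,0,0,0,0,0,0.022,0.014,0,0,0,0,0,0.029,0.0195,0,0,0,0,0,0.0356,0.0252,0,0,0,0,0,0.042,0.031,0,0,0,0,0,0.048,0.0376,0,0,0,0,0,0.0535,0.0443,0,0,0,0,0,0.0588,0.0512,0,0,0,0,0,0.0638,0.0584,0,0,0,0],
)

```text
t: 12.98
tool_pos: [0.6837, -0.0269, 0.1936]
orientation: [3.139, -0.124, -0.001]
force: [0.0, -0.9, 2.2]
opening: 0.0005
gripper_force: 1.3
```

```bash
python3 -c "
from h import *
lidfit()"
```

```text
lid th [(np.int64(1013), np.float64(0.32)), (np.int64(1038), np.float64(0.31)), (np.int64(1039), np.float64(0.3))] [ 0.83 -0.33  1.59] [ 0.6832 -0.0274  0.1923] 13.025
```

Emit:
move_arm(
  deltas=[0,0.0046,0.0075,0,0,0,0,0,0.0088,0.0151,0,0,0,0,0,0.0126,0.023,0,0,0,0,0,0.0145,0.0275,0,0,0,0,0,0.016,0.031,0,0,0,0,0,0.0176,0.0345,0,0,0,0,0,0.0185,0.0375,0,0,0,0,0,0.0195,0.04,0,0,0,0,0,0.02,0.0415,0,0,0,0,0,0.0205,0.043,0,0,0,0],
)

```text
t: 14.28
tool_pos: [0.6822, -0.0468, 0.1512]
orientation: [-3.139, 0.124, 0.0]
force: [-1.6, -0.4, 1.8]
opening: 0.0009
gripper_force: 0.8
```

```bash
python3 -c "
from h import *
lidfit()"
```

```text
lid th [(np.int64(1299), np.float64(0.03)), (np.int64(1311), np.float64(0.01)), (np.int64(1341), np.float64(0.02))] [-0.17 -0.61  0.65] [ 0.6822 -0.0468  0.1509] 14.325
```

Nearly shut, so I'll finish with 1 mm steps until the force rises.

Emit:
move_arm(
  deltas=[0,0,0.001,0,0,0,0,0,0,0.002,0,0,0,0,0,0,0.003,0,0,0,0,0,0,0.004,0,0,0,0],
)

```text
t: 14.82
tool_pos: [0.6825, -0.0471, 0.1483]
orientation: [3.139, -0.125, 0.001]
force: [-4.4, -1.4, 9.8]
opening: 0.0002
gripper_force: 5.2
```

Emit:
move_arm(
  deltas=[0,0,0.001,0,0,0,0,0,0,0.0015,0,0,0,0,0,0,0.0015,0,0,0,0],
)

```text
t: 15.2
tool_pos: [0.6826, -0.0471, 0.1482]
orientation: [3.139, -0.124, 0.003]
force: [-6.7, -1.9, 13.5]
opening: 0.0002
gripper_force: 6.8
```

Emit:
move_arm(
  deltas=[0,0,-0.02,0,0,0,0,0,0,-0.06,0,0,0,0,0,0,-0.12,0,0,0,0,-0.05,0,-0.15,0,0,0,0,-0.11,0.05,-0.15,0,0,0,0,-0.17,0.1,-0.15,0,0,0,0,-0.2,0.15,-0.15,0,0,0,0,-0.2,0.2,-0.15,0,0,0,0,-0.2,0.24,-0.15,0,0,0,0,-0.2,0.24,-0.15,0,0,0,0],
)

```text
t: 16.45
tool_pos: [0.4629, -0.2732, 0.2961]
orientation: [3.138, -0.131, 0.0]
force: [0.4, 0.5, -0.1]
opening: 0.0002
gripper_force: 0.0
```

```bash
python3 - <<'E'
from h import *
lidfit(); lip()
s,t,R=tool(); W=cloud('top',shot('top')[1])
k=W[236:262,450:485].reshape(-1,3); k=k[k[:,2]>.066]; k=k[np.linalg.norm(k[:,:2]-[.459,-.4],axis=1)<.02]
if len(k)>5: print(len(k),np.median(k,0))
print(R.as_matrix().round(3),R.inv().apply(np.array([.459,-.400,.0725])-t).round(4))
E
```

```text
lid th [(np.int64(2154), np.float64(-0.01)), (np.int64(2190), np.float64(0.01)), (np.int64(2243), np.float64(-0.0))] [-1.02  0.08 -0.16] [ 0.4635 -0.2715  0.2961] 16.5
-0.1 70 [-0.137  -0.1351 -0.1335]
-0.07 61 [-0.1378 -0.1366 -0.1341]
0.07 36 [-0.1365 -0.136  -0.1327]
tcp a -0.19953655327932543 [ 0.55 -0.05  0.02] [ 0.4639 -0.2704  0.2961]
[[ 0.997 -0.08   0.   ]
 [-0.08  -0.997  0.   ]
 [ 0.    -0.001 -1.   ]] [0.0054 0.1297 0.2235]
```

Emit:
move_arm(
  deltas=[0.005,0.06,0,0,0,0,0,0.005,0.12,0,0,0,0,0,0.005,0.13,0.05,0,0,0,0,0.005,0.13,0.11,0,0,0,0,0.005,0.13,0.17,0,0,0,0,0.005,0.13,0.2,0,0,0,0,0.005,0.13,0.217,0,0,0,0,0.005,0.13,0.217,0,0,0,0,0.005,0.13,0.217,0,0,0,0],
)

```text
t: 17.73
tool_pos: [0.4599, -0.401, 0.081]
orientation: [3.137, -0.123, 0.004]
force: [0.5, -0.3, 0.2]
opening: 0.0002
gripper_force: 0.0
```

```bash
python3 - <<'E'
from h import *
s,t,R=tool(); print(t,s['force'],R.inv().apply(np.array([.459,-.400,.0725])-t).round(4)); p,d=shot('scene')
a=cv2.resize(p[240:340,130:250],None,fx=5.5,fy=5.5,interpolation=cv2.INTER_CUBIC)[:,:,::-1].copy()
cv2.imwrite('pics/c6.png',a)
E
```

```text
[ 0.45992315 -0.40101261  0.08095772] [ 0.5397465  -0.30962566  0.16029356] [-0.001  -0.001   0.0085]
```

View pics/c6.png

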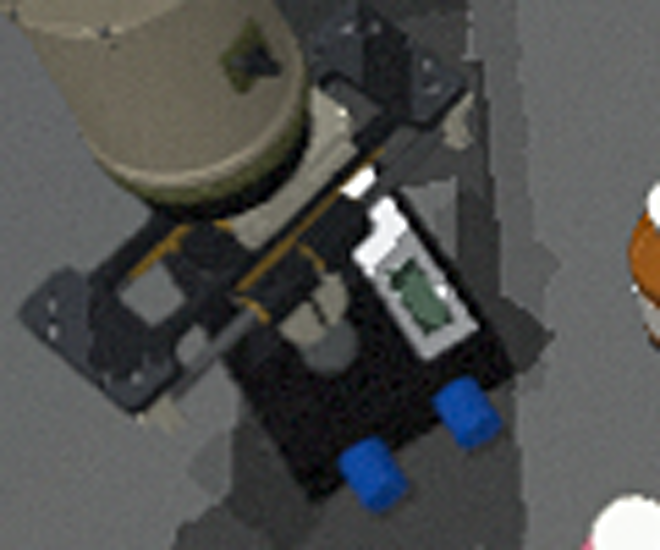

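The fingertips hang right above the big button, at about (325,330). Press now.

Emit:
move_arm(
  deltas=[0,0,0.01,0,0,0,0,0,0,0.016,0,0,0,0,0,0,0.018,0,0,0,0,0,0,0.02,0,0,0,0,0,0,0.022,0,0,0,0,0,0,0.024,0,0,0,0],
)

```text
t: 18.52
tool_pos: [0.4586, -0.4004, 0.0549]
orientation: [3.139, -0.124, 0.0]
force: [-2.1, 0.9, 3.5]
opening: 0.0005
gripper_force: 1.5
```

Emit:
move_arm(
  deltas=[0,0,0.001,0,0,0,0,0,0,0.002,0,0,0,0,0,0,0.003,0,0,0,0,0,0,0.004,0,0,0,0],
)

```text
t: 19.02
tool_pos: [0.4587, -0.4005, 0.0529]
orientation: [3.139, -0.124, 0.0]
force: [-9.6, 9.1, 22.9]
opening: 0.0007
gripper_force: 11.6
```

Emit:
move_arm(
  deltas=[0,0,-0.01,0,0,0,0,0,0,-0.05,0,0,0,0,0,0,-0.1,0,0,0,0,0,0,-0.16,0,0,0,0,-0.06,0,-0.2,0,0,0,0,-0.1,0,-0.2,0,0,0,0,-0.1,0,-0.2,0,0,0,0],
)

```text
t: 19.9
tool_pos: [0.3571, -0.393, 0.252]
orientation: [3.137, -0.128, 0.002]
force: [0.2, -0.8, 0.1]
opening: 0.0002
gripper_force: 0.0
```

```bash
python3 - <<'E'
from h import *
lidfit(); lip()
p,d=shot('top','end.png'); W=cloud('top',d)
k=W[236:262,450:485].reshape(-1,3); k=k[np.linalg.norm(k[:,:2]-[.459,-.4],axis=1)<.009]; print(len(k),np.median(k,0))
E
```

```text
lid th [(np.int64(2157), np.float64(-0.01)), (np.int64(2212), np.float64(0.01)), (np.int64(2238), np.float64(-0.0))] [ 0.05  0.07 -0.19] [ 0.3583 -0.3928  0.2514] 19.95
-0.1 73 [-0.138  -0.1364 -0.133 ]
-0.07 59 [-0.1375 -0.1371 -0.1337]
0.07 39 [-0.1373 -0.1362 -0.1328]
tcp a -0.29421646069874485 [ 0.58 -0.86  0.06] [ 0.359  -0.3926  0.2509]
35 [ 0.45932486 -0.40072667  0.07284742]
```

View pics/end.png

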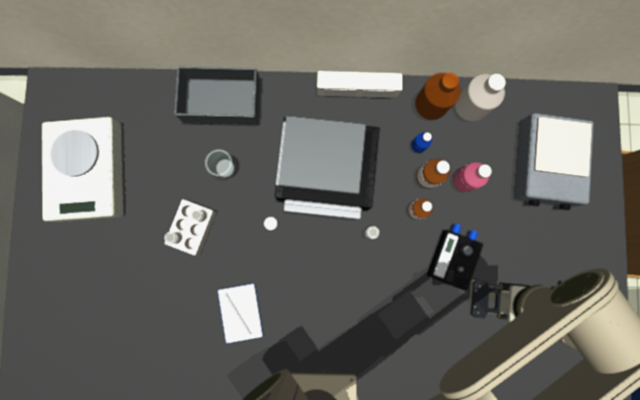

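The final picture shows the hood shut at (320,155), the tray home at (322,209), the cap at (270,224), the tube at (372,233) and everything else unmoved. The button is back out at z = 0.073.

```bash
python3 -c "
from plant import robot
print(robot.close_job())"
```

```text
the job is handed in; nothing more can be done
None
```

The tray is fully home, the hood lid is fully down, and after both were shut I pressed the big button to its stop and let it spring back; the last picture shows nothing else moved, and the job was handed in at about 20 s of the 64 s allowed (no verdict was returned).

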